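# Free a glued gift box from the ratchet clamp

### The arm

A 6-joint arm with a two-finger parallel gripper is mounted at the origin on a cart in front of the work surface, level with it; the furniture and walls round the work are solid. World frame = base frame: x ahead of the robot, y to its left, z up, the work surface at z = 0. Lengths are in m, angles in rad, forces in N, time in s.
With the tool pointing down it reaches from about 0.275 to 0.825 m from the base axis. Payload 5.2 kg.
Tool frame: the origin (TCP) lies on the centre line of the jaws, within the pads' length; the fingertips stand 22 mm ahead of it and the grasp point (between the pads) lies 3 mm ahead of it; z points along the fingers, y is the direction in which the jaws open and shut (so a half turn about z gives the same grasp; the last joint's range is limited). The gripper opens to 93 mm and grips with 3 to 60 N. Pads are 15 mm wide; open, the fingers measure 128 mm over their backs; the gripper's body (75 mm by 188 mm) begins 65 mm behind the grasp point.
Start: joints at [-1.418, 0.259, 1.535, -0, 1.348, -0.203], TCP at [0.192, -0.516, 0.219] pointing down, gripper open.
Joint ranges: [-3.14, 3.14], [-0.91, 2.08], [0.19, 2.58], [-1.22, 4.36], [0.22, 2.71], [-3.12, 3.12]. Speed limits (rad/s): [2.57, 2.57, 3.14, 3.14, 3.14, 3.14].

### API

Orientations are given as a unit quaternion [w, x, y, z].
In Python, from plant import ctrl gives the robot as it stands.
- The arm moves only by the tool move_arm, never from a script. Its argument "series" is a list of rows, each a list of 6 numbers: the shift along the world's x, y, z in m, then the turn, a rotation vector about the world's x, y, z in rad. A call has 1 to 10 rows; each row shifts and turns the commanded pose from where the row before left it; what a row does not reach is not made up. A row lasts 1/12 s, in which the tool goes at most 41.7 mm and 7.16 degrees, less where a joint would pass 70% of its speed; a pose out of reach is approached as far as the arm can. A call is refused whole if a number of a shift passes 0.0417 or a number of a turn 0.125, either way. A call with a gripper value outside its range is refused whole. "grip" is the opening in per cent of the stroke, from 0 (shut) to 100 (fully open), set as the call begins (left out, the last holds). The fingers move at their own pace and stop on an object; "force" is the grip in N (left out, the last holds). Time passes only in rows, so rows that do not move let the fingers close. It gives the time, the measured TCP pose, the force and the opening at its end, in the units of the state.
- ctrl.observe(): the state, without advancing time (a new reading comes with each control period).
- ctrl.capture(name): name is "scene" or "side" or "wrist"; returns a dict with "frame" (400x640x3 uint8, red, green, blue), "camera_matrix" (3x3 intrinsics, pixels), "cam_to_world" (4x4, takes a point from camera to world coordinates); the wrist camera has in their place "hand_eye" (4x4, takes a point from camera to tool coordinates, whose origin is the TCP and whose axes are the flange's). Camera axes: x right, y down, z forward; pixel columns grow to the right and rows downward; lengths in m; the calibration is good to about 2 mm. A picture is of the moment at which its call begins: read the wrist's pose just before it. There is no depth.
- ctrl.hand_in(): hands the job in, once; it reports no verdict.
The state is a dict: "time": time; "joint_pos": joint angles; "joint_vel": joint speeds; "tau": joint torques, N m; "position": TCP position; "tcp_rot": TCP orientation; "ft_force": force on the tool from outside, world axes, zero at the start; "ft_torque": the same for the moment, N m; "grip_width": finger opening in m.
Only numpy, scipy, OpenCV 4.12 (cv2) and the standard library are available. Lean on these libraries where they do the work, as an engineer would, in place of code of your own. Each camera call takes 0.05 s, during which the arm holds its last target.

### The job

The glue on the cream gift box in the ratchet clamp has set. With the fingertips, press the clamp's red release paddle down, keep it down and push the sliding jaw all the way back to the end of its bar; then let the paddle go and push the box straight out of the clamp, away from you over the bench, until the whole box is past the tips of both jaws. Only press and push: do not lift or tip the box, do not force the locked jaw, and leave everything else on the bench where it is.

Things in the scene. Friction and masses are not known exactly. Their poses are not given: they have to be found in the camera images.
- clamp: Grey ratchet clamp fixed to the bench. Origin on the bench, under the middle of the bar, level with the fixed jaw's face (right). y runs along the bar to the sliding jaw and end stop (left); x points away from the robot, the way the box leaves. Bar: 18 mm wide, toothed top 27 mm high, y = -30 to 300 mm, 34 mm high end foot at y = 284 to 308. Jaws: 59 mm high, x = 14 to 56 mm.
- clamp_jaw (a joint): How far the sliding jaw is back along the bar (m): about 0 to 0.007 at the start, 0.054 at the end stop. Its face is at y = 166 mm + this, in the clamp's frame. Sliding takes about 3 N. It can be clicked towards the box with about 10 N, but moves back only while the paddle is down; else it locks within one 6 mm tooth.
- clamp_release (a joint): Angle of the release paddle (rad): 0 up, pawl in the teeth (up to 0.17 if the pawl rests on a tooth); beyond 0.17 the pawl is clear; 0.32 fully down, a hard stop. It springs up when let go.
- paddle (a point): Middle of the pressing area on top of the red paddle, on the robot's side of the sliding jaw, moving with it; 59 mm above the bench when up. Paddle 40 mm along the bar, 46 mm across, at rest rising 0.3 rad towards the robot (level when fully down); hinge pin along the bar, 30 mm beyond this point. About 4 N at first, 8 N fully down; pawl clear after 5 mm, hard stop at 10 mm.
- push_plate (a point): Middle of the flat face, looking towards the fixed jaw, of the grey upright push plate on the sliding jaw, at the end-stop side of the paddle, 25 mm along the bar from the paddle point. 78 mm wide across the bar, 9 mm thick, 39 to 93 mm above the bench. The paddle's other side is open. Fingers holding the paddle down push against this face.
- gift_box_center (a point): Centre of the cream gift box, loose on the bench between the jaws: 123 mm along the clamp's x, 163 mm along the bar, 62 mm high, 0.2 to 0.45 kg. 31 mm above its underside. Its near long side is 14 to 24 mm beyond the middle of the bar; push it there with the fingers just over the bar, 35 to 60 mm above the bench. Axes as the clamp's.
- gift_box_corner_l (a point): Left corner of the near long side of the gift box, half-way up.
- gift_box_corner_r (a point): Right corner of the near long side of the gift box, half-way up.
- ballotin: Bystander: cream truffle box 65x93x43, right of the clamp; sizes in mm; origin at the centre of its underside
- ribbon: Bystander: roll of pink ribbon, flat, 92x116x25, right; sizes in mm; origin at the centre of its underside
- tape: Bystander: roll of tan tape, flat, 94 across, 48 high, right; sizes in mm; origin at the centre of its underside
- tin: Bystander: round tin, 70 across, 36 high, left; sizes in mm; origin at the centre of its underside
- stamp: Bystander: wooden hand stamp, 25x34x59, standing, left; sizes in mm; origin at the centre of its underside
- scissors: Bystander: blue-handled scissors, flat, 140 long, left; sizes in mm; origin at the centre of its underside
- ballotin_red: Bystander: plum-coloured truffle box 67x93x46, left at the back; sizes in mm; origin at the centre of its underside
- gift_box: The same cream gift box; origin at the centre of its underside.

How it is judged:
By the outcome, as a careful person would: the job done as asked, in the order asked, and still so for the second after the job is handed in, with the robot touching nothing.
It also fails if it takes over 45 s, if anything falls off the work surface, if the arm or the gripper's body presses on something with over 40 N, if the wrist force passes 120 N, or if a joint passes its speed limit or range.

## Working session

There is one attempt and no reset: what is moved stays moved. The work goes in short steps, Python scripts to look and compute and a tool call to move; the robot and the scene stay as the last step left them, time stands still between calls to the robot, and variables do not carry over. Pictures are saved under pics/ and viewed, and the job is handed in when it is done.

Besides the shell and the picture viewer there is one more tool, called after "Emit:" as name([rows], argument=value, ...), one row to a line, values as JSON. move_arm: Moves the arm, as the interface text tells. Its arguments: {"type":"object","properties":{"series":{"type":"array","items":{"type":"array","items":{"type":"number"}}},"grip":{"type":"number"},"force":{"type":"number"}},"required":["series"]}

```bash
mkdir -p pics; ls; cat > h.py <<'E'
import numpy as np,cv2
from plant import ctrl
def snap(n,f):
    s=ctrl.observe(); c=ctrl.capture(n); cv2.imwrite('pics/'+f,cv2.cvtColor(c['frame'],cv2.COLOR_RGB2BGR))
    np.savez('pics/'+f+'.npz',**{k:np.array(v) for k,v in c.items()},pos=s['position'],rot=s['tcp_rot'])
    return c
def ray(f,u,v,z):
    d=np.load('pics/'+f+'.npz'); T=d['cam_to_world']
    r=T[:3,:3]@np.linalg.inv(d['camera_matrix'])@[u,v,1]; o=T[:3,3]
    return o+r*(z-o[2])/r[2]
def proj(f,p):
    d=np.load('pics/'+f+'.npz'); T=np.linalg.inv(d['cam_to_world'])
    q=d['camera_matrix']@(T[:3,:3]@np.array(p)+T[:3,3]); return q[:2]/q[2]
E
python3 - <<'E'
from h import *
snap('scene','s0.png');snap('side','d0.png')
print(ctrl.observe())
for f in('s0','d0'):
    print(np.load(f'pics/{f}.png.npz')['cam_to_world'])
E
```

```text
pics
{'time': 0.1, 'joint_pos': array([-1.41778826e+00,  2.59250488e-01,  1.53598902e+00, -1.67790930e-05,
        1.34800239e+00, -2.02766897e-01]), 'joint_vel': array([-3.15995323e-03, -4.71295189e-04, -3.12271709e-03,  1.13531487e-03,
       -1.78055219e-05,  1.00557668e-03]), 'tau': array([ 2.80907348e-03, -4.38209832e+01, -2.84641814e+01,  7.19277584e-02,
        3.60896357e-02, -4.91621336e-05]), 'position': array([ 0.19152936, -0.51503734,  0.21820524]), 'tcp_rot': array([-8.24569896e-04,  9.84219037e-01,  1.76952557e-01,  1.23358613e-05]), 'ft_force': array([-0.19556646, -0.15453309,  0.66222127]), 'ft_torque': array([ 0.02046919, -0.02530369,  0.01856512]), 'grip_width': 0.09308825903355429}
[[-0.6048773  -0.54378705  0.581738   -0.46453891]
 [-0.79606981  0.43119035 -0.42467369  0.8080453 ]
 [-0.01990776 -0.71997953 -0.69370971  1.24778981]
 [ 0.          0.          0.          1.        ]]
[[ 0.99362426 -0.07832988  0.08108801  0.41275825]
 [-0.11233348 -0.62663824  0.77117164 -1.07702167]
 [-0.00959293 -0.77536375 -0.63144203  0.97163306]
 [ 0.          0.          0.          1.        ]]
```

View pics/s0.png

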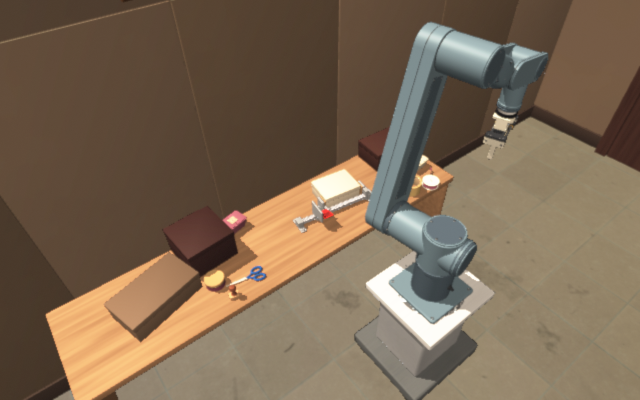

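View pics/d0.png

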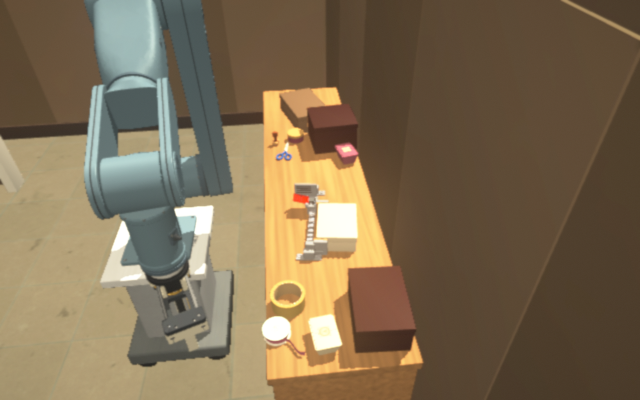

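Both views show the clamp mid-bench (scene about (335,205), side about (312,225)), with the box behind the bar and the red paddle at scene (327,213) and side (300,198). I'll zoom in.

```bash
python3 - <<'E'
from h import *
a=cv2.imread('pics/s0.png')[160:240,280:390];cv2.imwrite('pics/s0z.png',cv2.resize(a,None,fx=7,fy=7,interpolation=2))
a=cv2.imread('pics/d0.png')[170:270,280:380];cv2.imwrite('pics/d0z.png',cv2.resize(a,None,fx=6,fy=6,interpolation=2))
for f in('s0.png','d0.png'):
    im=cv2.imread('pics/'+f); b,g,r=[im[...,i].astype(int) for i in range(3)]
    m=((r>150)&(g<60)&(b<60)).astype(np.uint8)
    n,l,st,ce=cv2.connectedComponentsWithStats(m)
    for i in range(1,n):
        if st[i,4]>8: print(f,st[i],ce[i],ray(f,*ce[i],.059))
E
```

```text
s0.png [323 212   8   6  29] [326.27586207 214.34482759] [0.44781255 0.09864607 0.059     ]
```

View pics/s0z.png

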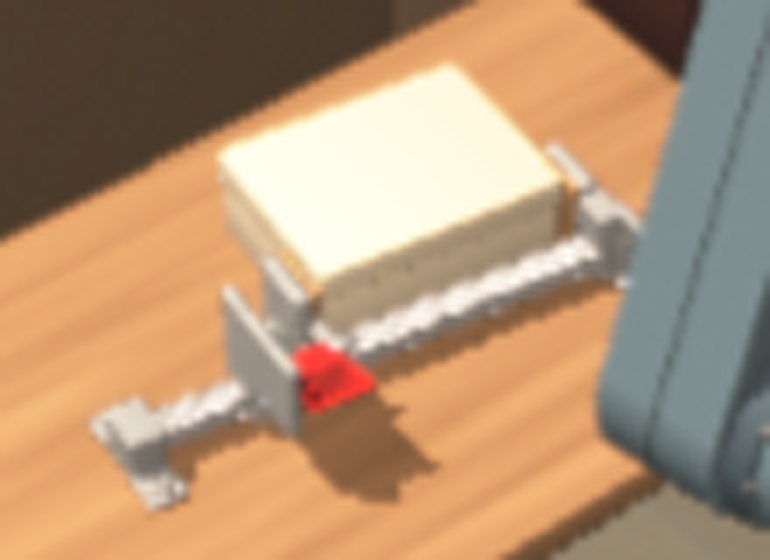

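View pics/d0z.png

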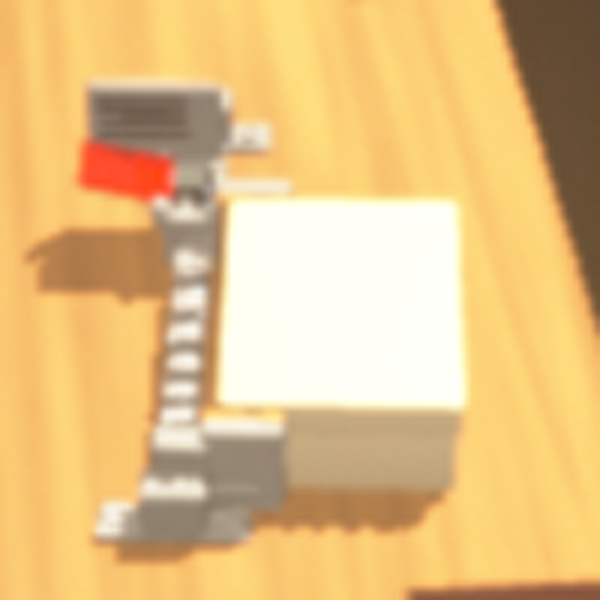

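```bash
python3 - <<'E'
from h import *
P=lambda f,u,v,z:print(f,np.round(ray(f,u,v,z),4))
s=lambda u,v,z:P('s0.png',280+u/7,160+v/7,z); d=lambda u,v,z:P('d0.png',280+u/6,170+v/6,z)
s(322,283,.062);s(562,178,.062);s(220,158,.062);s(452,65,.062)
d(228,200,.062);d(218,403,.062);d(458,200,.062);d(465,403,.062)
s(600,250,.027);s(170,415,.027)
dd=np.load('pics/s0.png.npz')
from scipy.spatial.transform import Rotation as R
q=ctrl.observe()['tcp_rot'];print(R.from_quat(q,scalar_first=True).as_matrix())
E
```

```text
s0.png [0.5065 0.0539 0.062 ]
s0.png [ 0.4889 -0.1105  0.062 ]
s0.png [0.6276 0.0355 0.062 ]
s0.png [ 0.6079 -0.1263  0.062 ]
d0.png [0.5123 0.0473 0.062 ]
d0.png [ 0.4906 -0.1136  0.062 ]
d0.png [0.6376 0.0317 0.062 ]
d0.png [ 0.6136 -0.1287  0.062 ]
s0.png [ 0.4558 -0.1133  0.027 ]
s0.png [0.5044 0.1634 0.027 ]
[[ 9.37375585e-01  3.48320171e-01 -2.67537124e-04]
 [ 3.48320130e-01 -9.37374225e-01  1.62748050e-03]
 [ 3.16101882e-04 -1.61874905e-03 -9.99998640e-01]]
```

Emit:
move_arm([
  [0,0,0.03,0,0,0],
  [0.01,0.03,0.03,0,0,0],
  [0.01,0.035,0.03,0,0,0],
  [0.01,0.035,0.01,0,0,0],
  [0.01,0.035,0,0,0,0],
  [0.01,0.035,0,0,0,0],
  [0.01,0.035,0,0,0,0],
  [0.01,0.035,0,0,0,0],
  [0.01,0.035,0,0,0,0],
  [0.01,0.035,0,0,0,0],
], grip=0)

```text
time: 0.93
position: [0.2799, -0.209, 0.3138]
tcp_rot: [-0.0, 0.984, 0.177, 0.0]
ft_force: [1.6, 0.3, 1.2]
grip_width: 0.0307
```

Emit:
move_arm([
  [0.02,0.035,0.01,0,0,-0.08],
  [0.02,0.035,0.01,0,0,-0.08],
  [0.02,0.035,0.01,0,0,-0.08],
  [0.02,0.035,0,0,0,-0.08],
  [0.02,0.035,0,0,0,-0.08],
  [0.02,0.03,0,0,0,-0.076],
  [0.01,0.02,0,0,0,0],
  [0,0,0,0,0,0],
  [0,0,0,0,0,0],
])

```text
time: 1.68
position: [0.404, 0.0032, 0.3417]
tcp_rot: [0.0, 0.999, -0.045, -0.001]
ft_force: [-0.3, -0.1, 0.6]
grip_width: 0.0003
```

```bash
python3 - <<'E'
from h import *
s=ctrl.observe();print(s)
snap('wrist','w1.png');print(np.load('pics/w1.png.npz')['hand_eye'])
E
```

```text
{'time': 1.6833, 'joint_pos': array([-2.69579377e-01, -7.22571087e-02,  1.61089056e+00, -3.22863089e-04,
        1.60436262e+00,  1.39178447e+00]), 'joint_vel': array([-0.04836381, -0.01424507,  0.00915095, -0.01109275,  0.00231913,
       -0.01221605]), 'tau': array([  1.14735994, -25.8326751 , -30.59232831,   0.24376136,
        -0.12101274,   0.20989498]), 'position': array([0.40396579, 0.00321109, 0.34167585]), 'tcp_rot': array([ 1.22888447e-06,  9.98974367e-01, -4.52735730e-02, -7.20018441e-04]), 'ft_force': array([-0.27950823, -0.1012151 ,  0.635884  ]), 'ft_torque': array([ 0.03060347,  0.05027839, -0.01277546]), 'grip_width': 0.00034337537758253895}
[[ 3.04983286e-04 -9.70325939e-01 -2.41800495e-01  6.73323434e-02]
 [ 9.99998958e-01 -4.51769274e-05  1.44259139e-03 -1.40267341e-04]
 [-1.41070765e-03 -2.41800683e-01  9.70324914e-01 -1.66513006e-01]
 [ 0.00000000e+00  0.00000000e+00  0.00000000e+00  1.00000000e+00]]
```

View pics/w1.png

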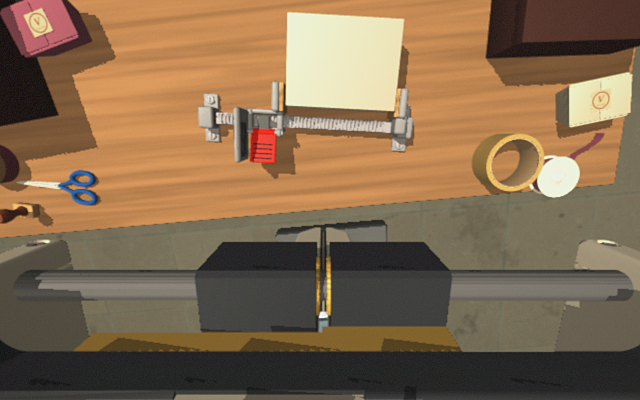

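The wrist view shows box top corners about (288,13), (404,17), (284,105) and (395,110), paddle at (263,146), plate at (240,135) and fixed jaw at (402,105). I'll zoom in to measure.

```bash
cat >> h.py <<'E'
from scipy.spatial.transform import Rotation as R
def wfix(f):
    d=dict(np.load('pics/'+f+'.npz')); T=np.eye(4);T[:3,:3]=R.from_quat(d['rot'],scalar_first=True).as_matrix();T[:3,3]=d['pos']
    d['cam_to_world']=T@d['hand_eye'];np.savez('pics/'+f+'.npz',**d)
E
python3 - <<'E'
from h import *
wfix('w1.png')
im=cv2.imread('pics/w1.png');cv2.imwrite('pics/w1z.png',cv2.resize(im[70:180,190:420],None,fx=3.4,fy=3.4,interpolation=2))
hsv=cv2.cvtColor(im,cv2.COLOR_BGR2HSV)
m=cv2.inRange(hsv,(0,200,120),(6,255,255))|cv2.inRange(hsv,(175,200,120),(180,255,255))
n,l,st,ce=cv2.connectedComponentsWithStats(m)
for i in range(1,n):
    if st[i,4]>80:
        print(st[i],ce[i],ray('w1.png',*ce[i],.059)); c,_=cv2.findContours((l==i).astype(np.uint8),0,2); r=cv2.boxPoints(cv2.minAreaRect(c[0]));print(r)
m=cv2.inRange(im,(165,210,215),(255,255,255));m[:, :250]=0;m[:,450:]=0
n,l,st,ce=cv2.connectedComponentsWithStats(m)
i=1+np.argmax(st[1:,4]);c,_=cv2.findContours((l==i).astype(np.uint8),0,2)
c=max(c,key=cv2.contourArea);a=cv2.approxPolyDP(c,5,True)[:,0];print(a)
for p in a:print(ray('w1.png',*map(float,p),.062))
E
```

```text
[250 129  26  34 318] [260.67924528 141.83647799] [0.4634933  0.09377287 0.059     ]
[[250. 129.]
 [275. 129.]
 [275. 162.]
 [250. 162.]]
[[287  13]
 [286 104]
 [393 110]
 [402  19]]
[0.63336086 0.03184716 0.062     ]
[0.51473647 0.04776094 0.062     ]
[ 0.49188568 -0.11049669  0.062     ]
[ 0.6116878  -0.12665777  0.062     ]
```

View pics/w1z.png

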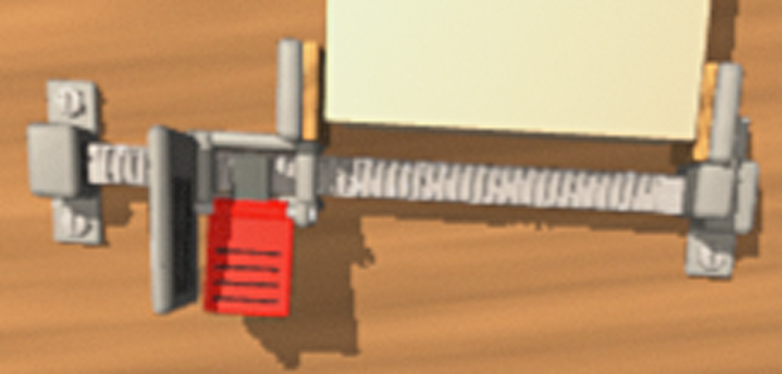

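```bash
python3 - <<'E'
from h import *
q=lambda n,u,v,z:print(n,np.round(ray('w1.png',190+u/3.4,70+v/3.4,z),4))
q('barL',90,163,.027);q('barR',685,193,.027)
q('padN',205,312,.066);q('padN',290,315,.066);q('padF',215,200,.052);q('padF',292,205,.052);q('padc',250,258,.059)
q('plate top',164,126,.093);q('plate top',170,308,.093)
q('foot top R edge',80,126,.034);q('foot R edge',83,195,.034)
q('fixjaw face top',718,64,.059);q('slidejaw face',300,40,.059)
th=.14;ex=np.array([np.cos(th),-np.sin(th),0]);ey=np.array([np.sin(th),np.cos(th),0])
print(ex,ey)
E
```

```text
barL [0.507  0.1666 0.027 ]
barR [ 0.4676 -0.1157  0.027 ]
padN [0.4352 0.1126 0.066 ]
padN [0.4303 0.0743 0.066 ]
padF [0.484  0.1039 0.052 ]
padF [0.4786 0.0693 0.052 ]
padc [0.457  0.0903 0.059 ]
plate top [0.5137 0.1107 0.093 ]
plate top [0.4404 0.1201 0.093 ]
foot top R edge [0.5232 0.1658 0.034 ]
foot R edge [0.4924 0.1701 0.034 ]
fixjaw face top [ 0.5209 -0.1242  0.059 ]
slidejaw face [0.5469 0.0557 0.059 ]
[ 0.990216   -0.13954311  0.        ] [0.13954311 0.990216   0.        ]
```

Emit:
move_arm([
  [0.01,0.015,-0.03,0,0,-0.025],
  [0.01,0.015,-0.03,0,0,-0.025],
  [0.01,0.02,-0.03,0,0,0],
  [0.01,0.02,-0.03,0,0,0],
  [0.01,0.015,-0.03,0,0,0],
  [0.003,0.003,-0.03,0,0,0],
  [0,0,-0.02,0,0,0],
  [0,0,-0.01,0,0,0],
  [0,0,0,0,0,0],
  [0,0,0,0,0,0],
])

```text
time: 2.57
position: [0.4573, 0.0891, 0.1326]
tcp_rot: [0.0, 0.997, -0.073, -0.0]
ft_force: [-0.2, -0.1, 0.2]
grip_width: 0.0001
```

```bash
python3 - <<'E'
from h import *
s=ctrl.observe();print(s)
snap('wrist','w2.png');wfix('w2.png')
snap('scene','s2.png');snap('side','d2.png')
a=cv2.imread('pics/s2.png')[160:260,270:390];cv2.imwrite('pics/s2z.png',cv2.resize(a,None,fx=5,fy=5,interpolation=2))
E
```

```text
{'time': 2.5667, 'joint_pos': array([-4.74314947e-02,  1.89456625e-01,  1.85354072e+00, -2.13712147e-04,
        1.09866663e+00,  1.66947242e+00]), 'joint_vel': array([ 0.00718072, -0.02258869, -0.02952095,  0.00293027,  0.00311975,
        0.00194979]), 'tau': array([ 5.37095068e-02, -3.49323356e+01, -2.38697380e+01,  4.57816059e-03,
       -9.03153070e-02, -9.00837360e-03]), 'position': array([0.45726773, 0.08914974, 0.13264899]), 'tcp_rot': array([ 9.60468065e-05,  9.97336299e-01, -7.29403625e-02, -3.32093683e-05]), 'ft_force': array([-0.20739869, -0.13870317,  0.15347553]), 'ft_torque': array([ 0.03872145, -0.05134301,  0.05923094]), 'grip_width': 0.00010442366267798537}
```

View pics/w2.png

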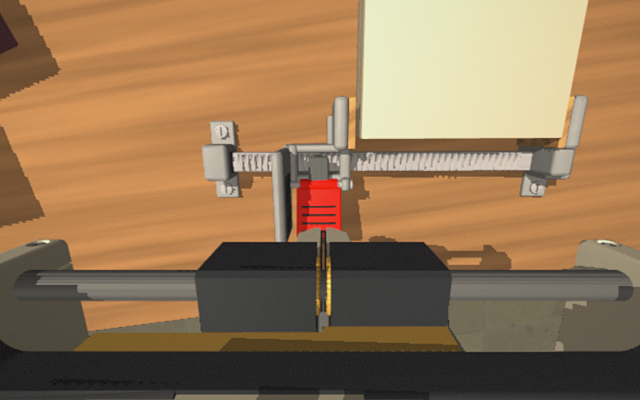

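View pics/s2z.png

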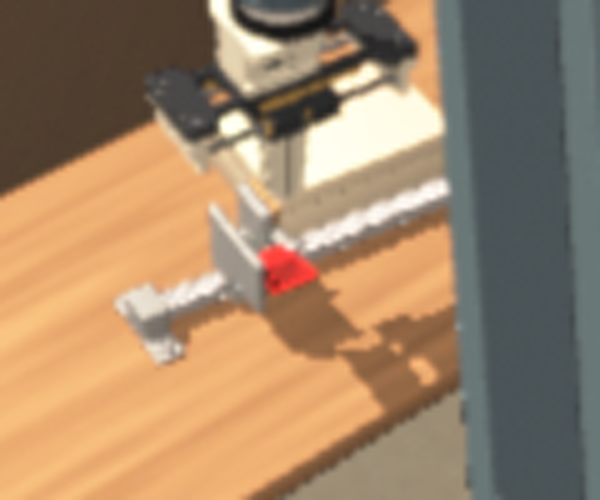

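```bash
python3 - <<'E'
from h import *
for n,u,v,z in [('padF',298,181,.052),('padF',341,181,.052),('stripe',303,207,.059),('stripe',336,207,.059),('padL',296,230,.064),('padR',342,230,.064),('plate',285,155,.093),('plate',287,238,.093)]:print(n,np.round(ray('w2.png',u,v,z),4))
E
```

```text
padF [0.4851 0.107  0.052 ]
padF [0.4796 0.0696 0.052 ]
stripe [0.4629 0.1057 0.059 ]
stripe [0.4587 0.0772 0.059 ]
padL [0.4446 0.1146 0.064 ]
padR [0.4387 0.0748 0.064 ]
plate [0.5115 0.1085 0.093 ]
plate [0.449  0.1182 0.093 ]
```

Emit:
move_arm([
  [0.001,0.002,-0.015,0,0,0],
  [0,0,-0.015,0,0,0],
  [0,0,-0.012,0,0,0],
  [0,0,-0.006,0,0,0],
  [0,0,-0.004,0,0,0],
  [0,0,-0.003,0,0,0],
  [0,0,0,0,0,0],
  [0,0,0,0,0,0],
])

```text
time: 3.38
position: [0.4586, 0.0922, 0.0777]
tcp_rot: [-0.0, 0.997, -0.072, 0.001]
ft_force: [-0.9, -0.7, 0.1]
grip_width: 0.0004
```

Emit:
move_arm([
  [0,0,-0.002,0,0,0],
  [0,0,-0.001,0,0,0],
  [0,0,0,0,0,0],
])

```text
time: 3.63
position: [0.4582, 0.0923, 0.0742]
tcp_rot: [0.0, 0.997, -0.072, 0.0]
ft_force: [-0.2, 0.1, 0.7]
grip_width: 0.0002
```

```bash
python3 - <<'E'
from h import *
snap('scene','s3.png');snap('wrist','w3.png');print(ctrl.observe())
a=cv2.imread('pics/s3.png')[160:260,270:390];a=cv2.resize(a,None,fx=5,fy=5,interpolation=2)
cv2.imwrite('pics/s3z.png',a)
E
```

```text
{'time': 3.7333, 'joint_pos': array([-4.05913985e-02,  2.68905356e-01,  1.92070976e+00,  2.72945762e-05,
        9.51937976e-01,  1.67451129e+00]), 'joint_vel': array([-0.0007684 , -0.00101637, -0.00189442,  0.00195928, -0.00167511,
        0.00020359]), 'tau': array([-1.55417161e-03, -3.80266857e+01, -2.21417052e+01,  5.16727567e-03,
       -8.34763027e-02, -4.53081429e-05]), 'position': array([0.45811705, 0.09229367, 0.07424787]), 'tcp_rot': array([-1.17351812e-05,  9.97397517e-01, -7.20984855e-02,  1.94223043e-05]), 'ft_force': array([-0.38815265,  0.14968752,  0.42682126]), 'ft_torque': array([0.02438954, 0.02182745, 0.032628  ]), 'grip_width': 8.399470294993404e-05}
```

View pics/s3z.png

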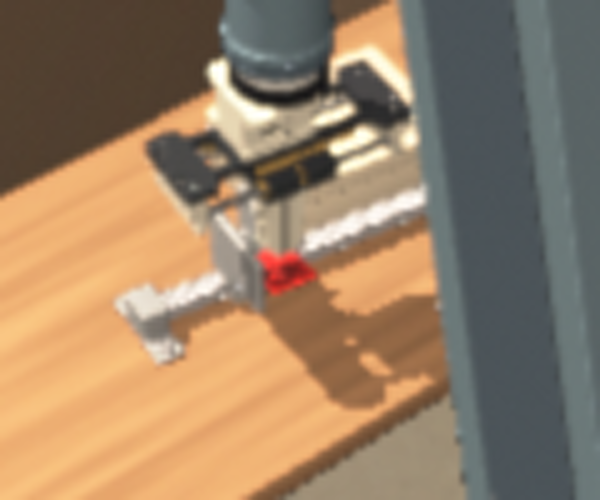

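View pics/w3.png

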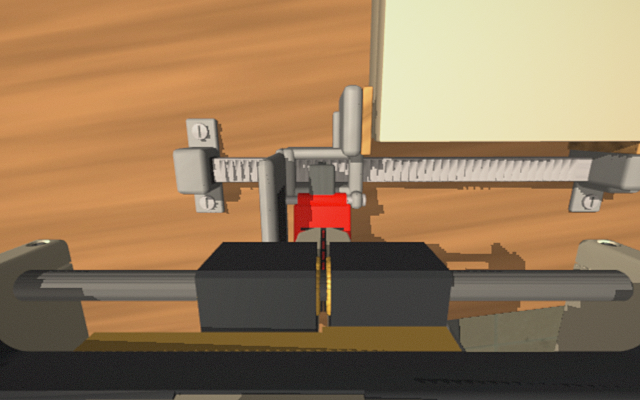

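```bash
python3 - <<'E'
from h import *
wfix('w3.png')
d=np.load('pics/w3.png.npz');p=d['pos']
for z in(.022,0):
  q=p-[0,0,z];a=proj('s3.png',q);print(z,a,(a-[270,160])*5, proj('w3.png',q))
a=proj('s3.png',[.459,.091,.059]);print((a-[270,160])*5)
im=cv2.imread('pics/s3.png')[190:225,305:345];cv2.imwrite('pics/s3zz.png',cv2.resize(im,None,fx=16,fy=16,interpolation=cv2.INTER_NEAREST))
im=cv2.imread('pics/w3.png')[170:250,280:370];cv2.imwrite('pics/w3zz.png',cv2.resize(im,None,fx=7,fy=7,interpolation=cv2.INTER_CUBIC))
for n,u,v,z in [('padF',300,195,.052),('padF',352,195,.052)]:print(n,np.round(ray('w3.png',u,v,z),4))
E
```

```text
0.022 [325.93307059 213.33496952] [279.66535296 266.67484758] [322.76010853 230.44395996]
0 [325.90343974 209.32008898] [279.51719868 246.60044492] [322.79313235 242.34081795]
[280.21871115 259.15361653]
padF [0.4854 0.1039 0.052 ]
padF [0.4803 0.069  0.052 ]
```

View pics/s3zz.png

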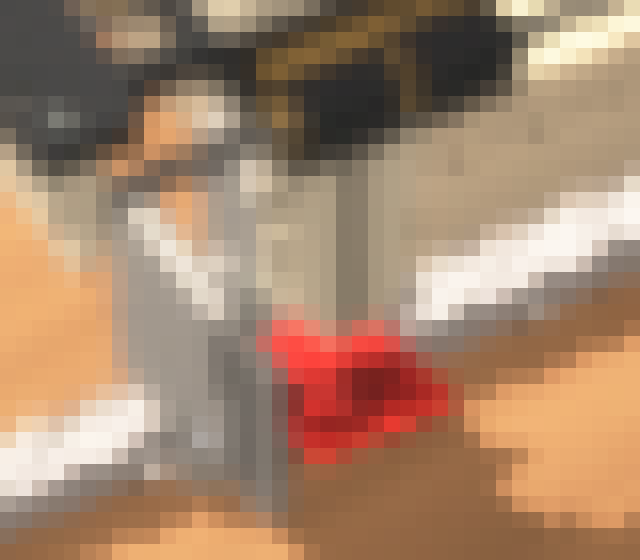

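View pics/w3zz.png

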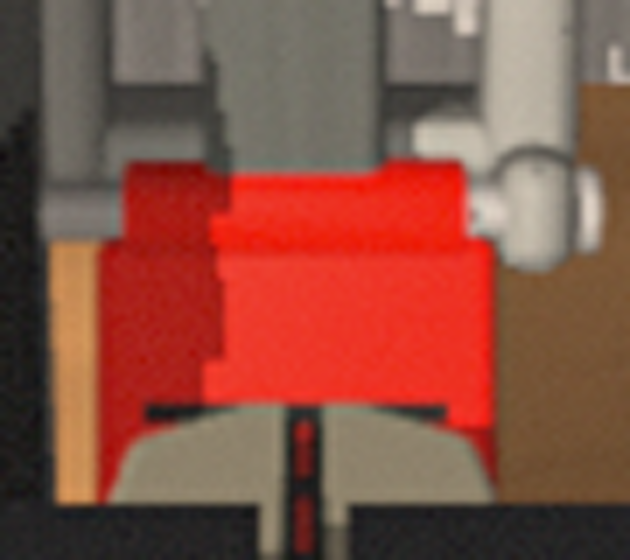

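Emit:
move_arm([
  [0,0,0.006,0,0,0],
  [-0.006,0.001,0,0,0,0],
  [0,0,-0.003,0,0,0],
  [0,0,-0.003,0,0,0],
  [0,0,0,0,0,0],
  [0,0,0,0,0,0],
])

```text
time: 4.23
position: [0.4518, 0.0933, 0.0738]
tcp_rot: [0.0, 0.997, -0.072, -0.0]
ft_force: [0.2, 0.5, -0.1]
grip_width: 0.0006
```

Emit:
move_arm([
  [0,0,-0.001,0,0,0],
  [0,0,-0.001,0,0,0],
  [0,0,0,0,0,0],
])

```text
time: 4.48
position: [0.452, 0.0933, 0.0719]
tcp_rot: [0.0, 0.997, -0.072, -0.0]
ft_force: [-0.1, -0.4, 0.1]
grip_width: 0.0
```

```bash
python3 - <<'E'
from h import *
snap('scene','s4.png');snap('side','d4.png');print(ctrl.observe()['ft_force'],ctrl.observe()['position'])
snap('wrist','w4.png');wfix('w4.png')
a=cv2.resize(cv2.imread('pics/s4.png')[180:240,290:350],None,fx=9,fy=9,interpolation=2)
cv2.imwrite('pics/s4z.png',a)
im=cv2.imread('pics/w4.png')[150:250,240:400];cv2.imwrite('pics/w4z.png',cv2.resize(im,None,fx=5,fy=5,interpolation=cv2.INTER_CUBIC))
a=cv2.resize(cv2.imread('pics/d4.png')[150:270,250:370],None,fx=5,fy=5,interpolation=2)
cv2.imwrite('pics/d4z.png',a)
E
```

```text
[ 0.12561501 -0.24903528  0.52698252] [0.45211072 0.09325808 0.07211072]
```

View pics/s4z.png

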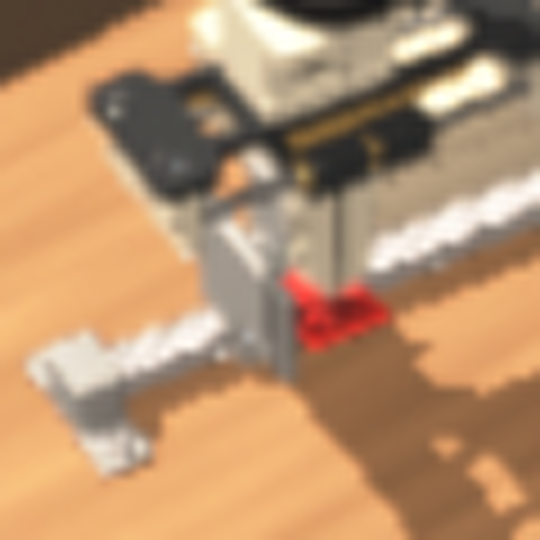

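View pics/w4z.png

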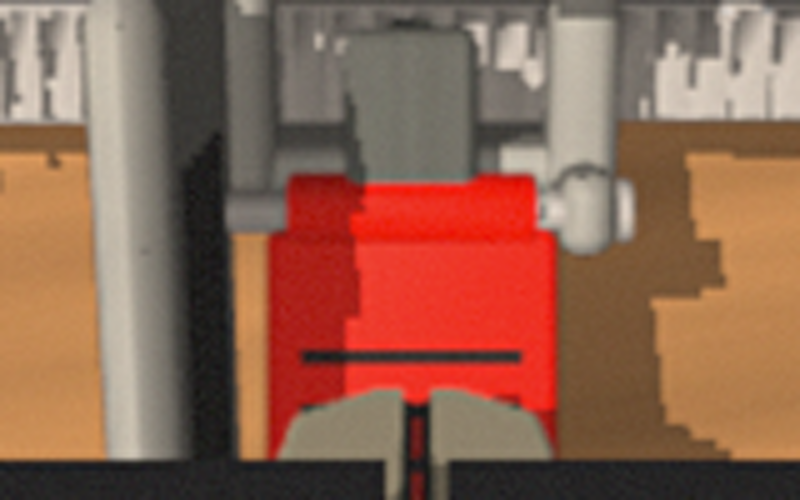

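View pics/d4z.png

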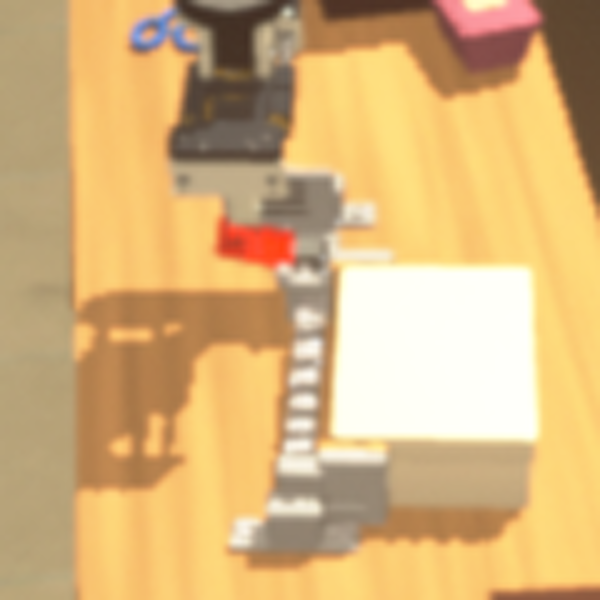

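Emit:
move_arm([
  [0,0,-0.001,0,0,0],
  [0,0,-0.001,0,0,0],
  [0,0,0,0,0,0],
])

```text
time: 4.88
position: [0.452, 0.0933, 0.07]
tcp_rot: [0.0, 0.997, -0.072, -0.0]
ft_force: [0.3, 0.5, -0.1]
grip_width: 0.0006
```

```bash
python3 - <<'E'
from h import *
for u,v,z in[(322.4,191,.05),(322.4,191,.06),(322.4,221.5,.059),(322.4,221.5,.05)]:print(ray('w4.png',u,v,z))
p=np.load('pics/w4.png.npz')['pos'];print(p)
for dx in(-.0075,0,.0075):print(proj('w4.png',p+[dx,0,-.022]))
for dx in(-.0075,0,.0075):print((proj('s4.png',p+[dx,0,-.022])-[290,180])*9)
E
```

```text
[0.48000126 0.0894539  0.05      ]
[0.48205736 0.08915158 0.06      ]
[0.46147281 0.09214782 0.059     ]
[0.45860118 0.09256852 0.05      ]
[0.45211072 0.09325808 0.07211072]
[324.28692987 240.3828449 ]
[322.76061186 230.43781216]
[321.20651116 220.31175571]
[341.11051448 322.20241199]
[330.27080182 312.32837116]
[319.48766079 302.50586219]
```

Emit:
move_arm([
  [0,0,-0.001,0,0,0],
  [0,0,-0.001,0,0,0],
  [0,0,-0.001,0,0,0],
  [0,0,0,0,0,0],
])

```text
time: 5.22
position: [0.4519, 0.0933, 0.0669]
tcp_rot: [-0.0, 0.997, -0.072, -0.0]
ft_force: [-0.5, -0.7, -0.1]
grip_width: -0.0
```

Emit:
move_arm([
  [0,0,-0.001,0,0,0],
  [0,0,-0.001,0,0,0],
  [0,0,0,0,0,0],
])

```text
time: 5.47
position: [0.452, 0.0933, 0.065]
tcp_rot: [-0.0, 0.997, -0.072, -0.0]
ft_force: [0.3, 0.3, 0.4]
grip_width: 0.0003
```

```bash
python3 - <<'E'
from h import *
s=ctrl.observe();print(s['ft_force'],s['ft_torque'],s['position'])
snap('scene','s5.png')
snap('wrist','w5.png');wfix('w5.png')
a=cv2.resize(cv2.imread('pics/s5.png')[180:240,290:350],None,fx=9,fy=9,interpolation=2)
im=cv2.imread('pics/w5.png')[150:250,240:400];b=cv2.resize(im,None,fx=4,fy=4,interpolation=cv2.INTER_CUBIC)
cv2.imwrite('pics/s5z.png',a);cv2.imwrite('pics/w5z.png',b)
E
```

```text
[0.29178816 0.27636541 0.38200561] [0.01960893 0.01521716 0.07743397] [0.45196214 0.09327578 0.06496706]
```

View pics/s5z.png

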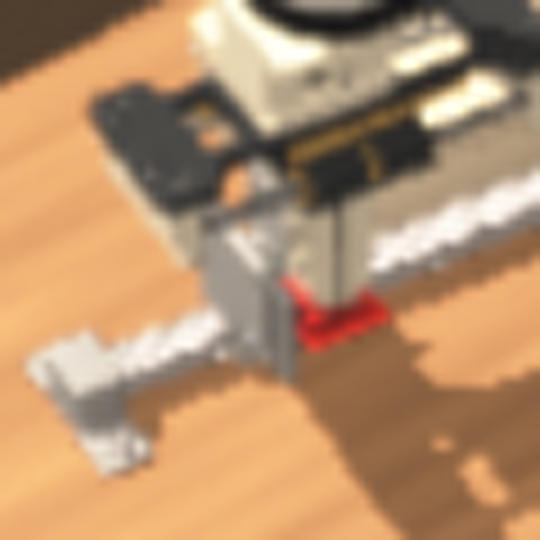

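View pics/w5z.png

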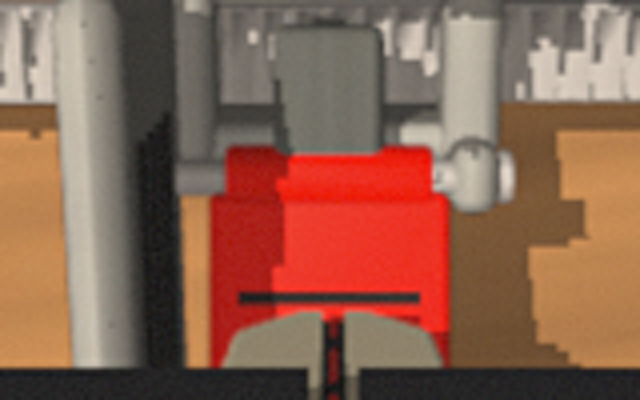

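Emit:
move_arm([
  [0,0,-0.001,0,0,0],
  [0,0,-0.001,0,0,0],
  [0,0,0,0,0,0],
])

```text
time: 5.82
position: [0.452, 0.0933, 0.063]
tcp_rot: [-0.0, 0.997, -0.072, -0.0]
ft_force: [-0.4, -0.3, -0.0]
grip_width: 0.0004
```

Emit:
move_arm([
  [0,0,-0.001,0,0,0],
  [0,0,-0.001,0,0,0],
  [0,0,0,0,0,0],
])

```text
time: 6.07
position: [0.452, 0.0933, 0.061]
tcp_rot: [0.0, 0.997, -0.072, -0.0]
ft_force: [-0.8, -0.3, -0.5]
grip_width: 0.0002
```

Emit:
move_arm([
  [0,0,-0.001,0,0,0],
  [0,0,-0.001,0,0,0],
  [0,0,0,0,0,0],
])

```text
time: 6.32
position: [0.4519, 0.0933, 0.059]
tcp_rot: [0.0, 0.997, -0.072, -0.0]
ft_force: [-0.9, -0.4, -0.5]
grip_width: 0.0002
```

```bash
python3 - <<'E'
from h import *
s=ctrl.observe();print(s['ft_force'],s['ft_torque'],s['position'])
snap('scene','s6.png')
snap('wrist','w6.png');wfix('w6.png')
a=cv2.resize(cv2.imread('pics/s6.png')[180:240,290:350],None,fx=9,fy=9,interpolation=2)
im=cv2.imread('pics/w6.png')[150:250,240:400];b=cv2.resize(im,None,fx=4,fy=4,interpolation=cv2.INTER_CUBIC)
cv2.imwrite('pics/s6z.png',a);cv2.imwrite('pics/w6z.png',b)
E
```

```text
[-0.87694363 -0.41463126 -0.54360636] [ 0.03752319 -0.0403187   0.0036817 ] [0.45194054 0.09329304 0.05897115]
```

View pics/s6z.png

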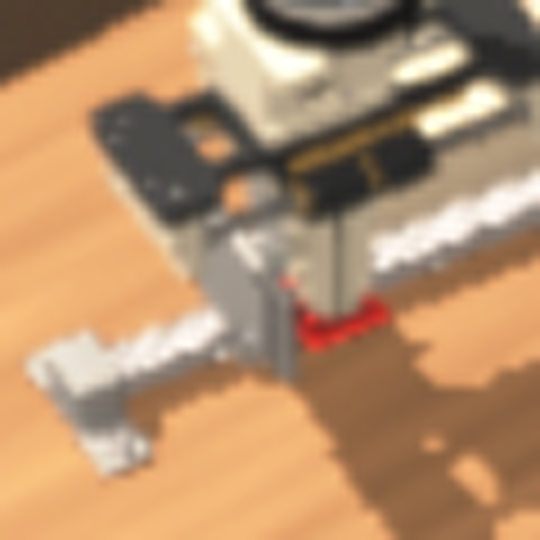

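View pics/w6z.png

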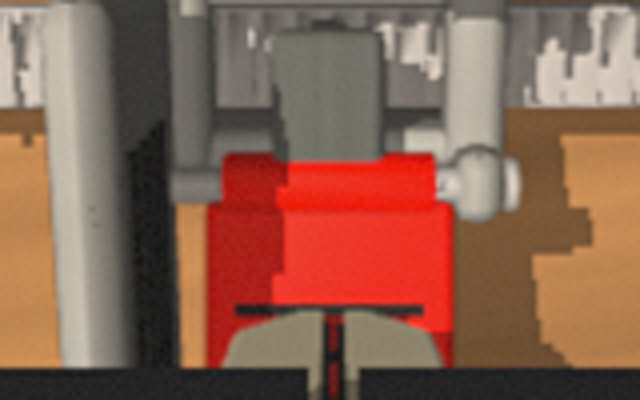

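```bash
cat >> h.py <<'E'
def tri(*obs):
    A=np.zeros((3,3));b=np.zeros(3);rs=[]
    for f,u,v in obs:
        d=np.load('pics/'+f+'.npz'); T=d['cam_to_world'];r=T[:3,:3]@np.linalg.inv(d['camera_matrix'])@[u,v,1];r/=np.linalg.norm(r)
        M=np.eye(3)-np.outer(r,r);A+=M;b+=M@T[:3,3];rs.append((M,T[:3,3]))
    x=np.linalg.solve(A,b);return np.round(x,4),[round(float(np.linalg.norm(M@(x-o))),4) for M,o in rs]
E
python3 - <<'E'
from h import *
S=lambda u,v:('s0.png',280+u/7,160+v/7)
W=lambda u,v:('w1.png',190+u/3.4,70+v/3.4)
D=lambda u,v:('d0.png',280+u/6,170+v/6)
print('padNR',tri(S(375,382),W(290,315)))
print('padNR',tri(S(375,382),W(290,315),D(82,187)))
print('padNL',tri(W(205,312),D(85,143)))
print('plate top near R',tri(S(298,372),W(170,308)))
print('plate top far',tri(S(228,288),W(155,126)))
print('box nl',tri(S(322,283),W((286-190)*3.4,(104-70)*3.4),D(228,200)))
print('box nr',tri(S(562,178),W((393-190)*3.4,(110-70)*3.4),D(218,403)))
# finger tip in latest: bottom centre in s6 (337,312)/9, w6 far edge
p=np.load('pics/w6.png.npz')['pos'];print(p)
for dx in(-.0075,0,.0075):
  for z in (.022,.01): print(dx,z,(proj('s6.png',p+[dx,0,-z])-[290,180])*9,(proj('w6.png',p+[dx,0,-z])-[240,150])*4)
print((proj('s6.png',[.451,.092,.059])-[290,180])*9)
E
```

```text
padNR (array([0.43  , 0.0762, 0.0577]), [0.0007, 0.0007])
padNR (array([0.4314, 0.0759, 0.0566]), [0.0001, 0.0019, 0.0019])
padNL (array([0.4359, 0.1146, 0.0576]), [0.0015, 0.0015])
plate top near R (array([0.44  , 0.1221, 0.0867]), [0.0001, 0.0001])
plate top far (array([0.5138, 0.1148, 0.0895]), [0.0008, 0.0008])
box nl (array([0.5131, 0.0498, 0.0575]), [0.0022, 0.0026, 0.002])
box nr (array([ 0.4911, -0.1115,  0.0599]), [0.0008, 0.001, 0.0003])
[0.45199749 0.09328047 0.05904966]
-0.0075 0.022 [341.29352173 343.48226573] [337.14287389 361.50869228]
-0.0075 0.01 [341.23839093 324.09851912] [337.58637161 388.35691225]
0 0.022 [330.51142384 333.60576491] [331.039544   321.73062843]
0 0.01 [330.40263662 314.22342983] [331.10839467 346.36676248]
0.0075 0.022 [319.78529612 323.78053327] [324.8250405  281.22799775]
0.0075 0.01 [319.62341093 304.39985752] [324.50502358 303.56380966]
[334.11123065 297.98421831]
```

Emit:
move_arm([
  [0,0,-0.001,0,0,0],
  [0,0,-0.001,0,0,0],
  [0,0,0,0,0,0],
])

```text
time: 6.67
position: [0.452, 0.0934, 0.0572]
tcp_rot: [-0.0, 0.997, -0.072, -0.0]
ft_force: [-1.8, 0.6, 3.1]
grip_width: 0.0006
```

Emit:
move_arm([
  [0,0,-0.001,0,0,0],
  [0,0,-0.001,0,0,0],
  [0,0,0,0,0,0],
])

```text
time: 6.92
position: [0.4515, 0.0934, 0.0551]
tcp_rot: [-0.0, 0.997, -0.072, -0.001]
ft_force: [-3.3, 1.0, 5.0]
grip_width: 0.0005
```

```bash
python3 - <<'E'
from h import *
s=ctrl.observe();print(s['ft_force'],s['ft_torque'],s['position'])
snap('scene','s7.png');snap('side','d7.png')
a=cv2.resize(cv2.imread('pics/s7.png')[190:230,305:345],None,fx=14,fy=14,interpolation=2)
cv2.imwrite('pics/s7z.png',a)
a=cv2.resize(cv2.imread('pics/d7.png')[170:230,270:340],None,fx=9,fy=9,interpolation=2)
cv2.imwrite('pics/d7z.png',a)
E
```

```text
[-3.31484471  1.03402366  4.96383231] [0.17662213 0.60438116 0.0109574 ] [0.45148324 0.09342255 0.05509195]
```

View pics/s7z.png

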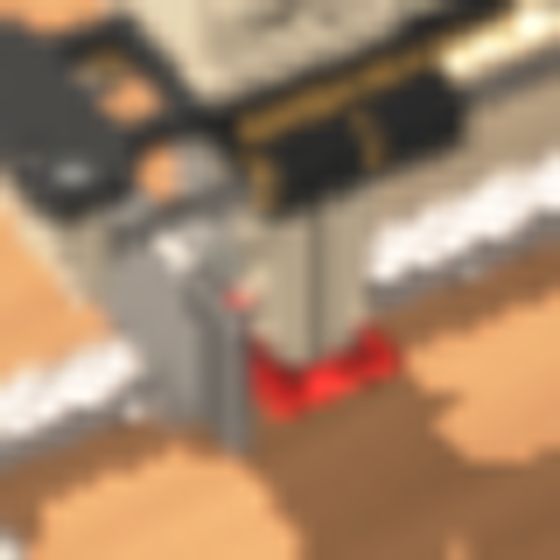

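View pics/d7z.png

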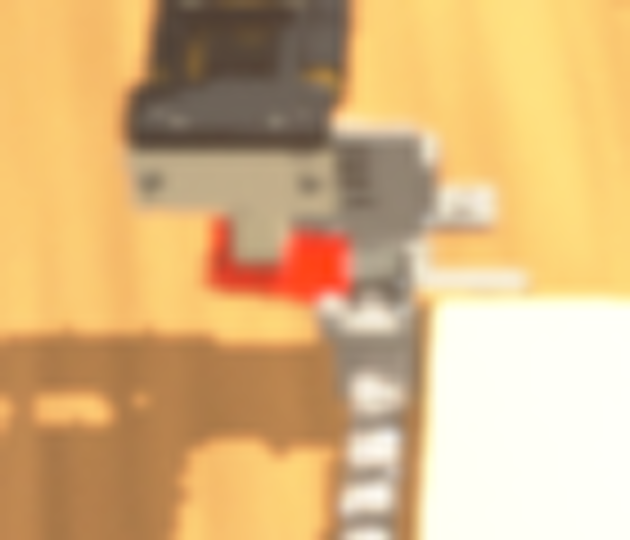

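Emit:
move_arm([
  [0,0,-0.0015,0,0,0],
  [0,0,-0.0015,0,0,0],
  [0,0,-0.001,0,0,0],
  [0,0,0,0,0,0],
])

```text
time: 7.35
position: [0.4509, 0.0935, 0.051]
tcp_rot: [-0.0, 0.997, -0.072, -0.001]
ft_force: [-3.3, 1.4, 6.4]
grip_width: 0.0007
```

Emit:
move_arm([
  [0,0,-0.001,0,0,0],
  [0,0,-0.001,0,0,0],
  [0,0,0,0,0,0],
])

```text
time: 7.6
position: [0.4507, 0.0935, 0.0493]
tcp_rot: [-0.0, 0.997, -0.072, -0.001]
ft_force: [-5.8, 0.5, 11.1]
grip_width: 0.0003
```

Emit:
move_arm([
  [0.0007,0.005,0,0,0,0],
  [0.0007,0.005,0,0,0,0],
  [0.0007,0.005,0,0,0,0],
  [0,0,0,0,0,0],
])

```text
time: 7.93
position: [0.4529, 0.1088, 0.0494]
tcp_rot: [0.0, 0.997, -0.072, -0.001]
ft_force: [-6.1, 1.5, 10.4]
grip_width: 0.0003
```

```bash
cat > look.py <<'E'
import sys
from h import *
t=sys.argv[1]
s=ctrl.observe();print(s['time'],s['ft_force'],s['ft_torque'],s['position'])
snap('scene','s%s.png'%t);snap('wrist','w%s.png'%t);wfix('w%s.png'%t)
a=cv2.resize(cv2.imread('pics/s%s.png'%t)[170:240,275:345],None,fx=6,fy=6,interpolation=2)
b=cv2.resize(cv2.imread('pics/w%s.png'%t)[80:250,130:500],None,fx=1,fy=1)
b=np.vstack([b,np.zeros((250,370,3),np.uint8)])
cv2.imwrite('pics/z%s.png'%t,np.hstack([a,b]))
E
python3 look.py 8
```

```text
7.9333 [-6.06518637  1.45067411 10.44499558] [ 0.32077622  0.98580741 -0.02274585] [0.45291567 0.10875278 0.04942678]
```

View pics/z8.png

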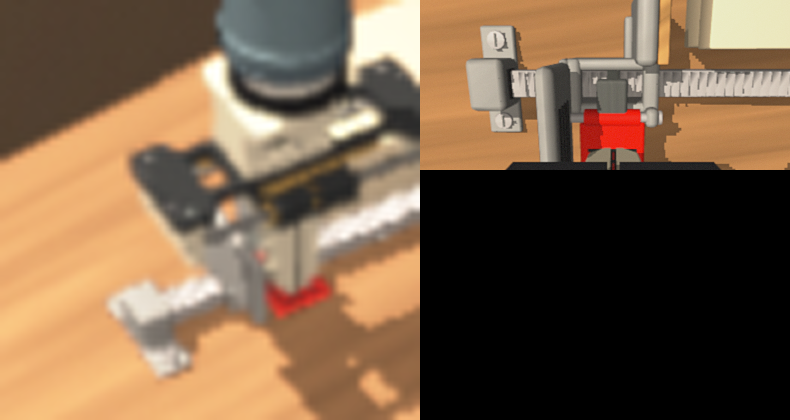

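Emit:
move_arm([
  [0.0009,0.006,0,0,0,0],
  [0.0009,0.006,0,0,0,0],
  [0.0009,0.006,0,0,0,0],
  [0.0009,0.006,0,0,0,0],
  [0,0,0,0,0,0],
])

```text
time: 8.45
position: [0.4564, 0.133, 0.0494]
tcp_rot: [0.0, 0.997, -0.072, -0.001]
ft_force: [-5.6, 2.5, 11.3]
grip_width: 0.0004
```

Emit:
move_arm([
  [0.0007,0.005,0,0,0,0],
  [0.0007,0.005,0,0,0,0],
  [0,0,0,0,0,0],
])

```text
time: 8.7
position: [0.4578, 0.1428, 0.0494]
tcp_rot: [0.0, 0.997, -0.072, -0.001]
ft_force: [-5.8, 1.4, 9.6]
grip_width: -0.0002
```

```bash
python3 look.py 9
```

```text
8.7 [-5.77985321  1.35872312  9.62436322] [ 0.33012996  1.11649188 -0.03108176] [0.45780673 0.14276651 0.04942569]
```

View pics/z9.png

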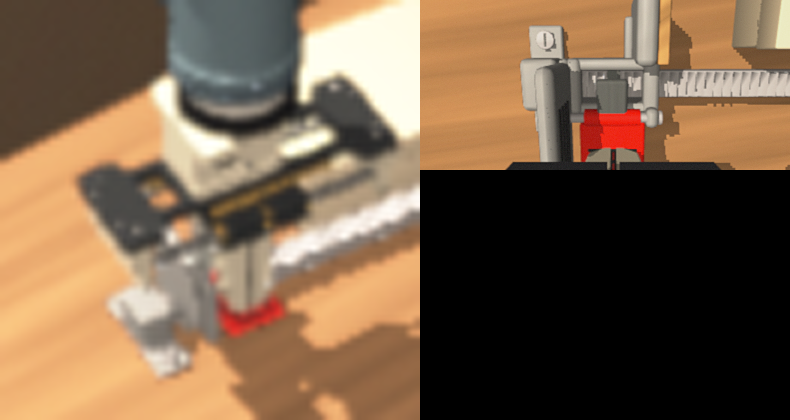

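Emit:
move_arm([
  [0.0004,0.003,0,0,0,0],
  [0.0004,0.003,0,0,0,0],
  [0,0,0,0,0,0],
])

```text
time: 9.05
position: [0.4596, 0.1477, 0.0496]
tcp_rot: [0.001, 0.997, -0.072, -0.0]
ft_force: [-4.3, -3.9, 8.0]
grip_width: 0.001
```

Emit:
move_arm([
  [0.0004,0.003,0,0,0,0],
  [0,0.002,0,0,0,0],
  [0,0,0,0,0,0],
])

```text
time: 9.3
position: [0.461, 0.1526, 0.0498]
tcp_rot: [0.001, 0.997, -0.072, 0.001]
ft_force: [-2.0, -4.2, 7.5]
grip_width: 0.0002
```

```bash
python3 look.py 10
```

```text
9.3 [-1.99670872 -4.20610085  7.47198988] [-0.60446154  0.31677293 -0.00124706] [0.46097183 0.15258455 0.04975618]
```

View pics/z10.png

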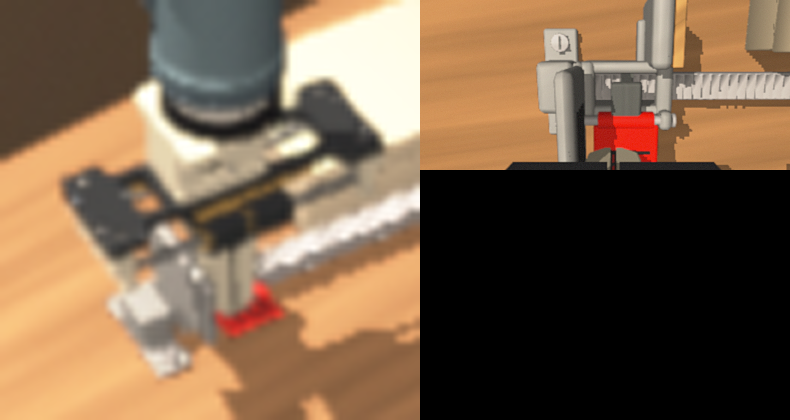

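Emit:
move_arm([
  [0,0.002,0,0,0,0],
  [0,0.0015,0,0,0,0],
  [0,0,0,0,0,0],
])

```text
time: 9.65
position: [0.4611, 0.1533, 0.0498]
tcp_rot: [0.003, 0.997, -0.071, 0.001]
ft_force: [-2.5, -17.8, 9.3]
grip_width: 0.0009
```

Emit:
move_arm([
  [0,0.001,0,0,0,0],
  [0,0.001,0,0,0,0],
  [0,0,0,0,0,0],
])

```text
time: 9.9
position: [0.461, 0.1533, 0.0498]
tcp_rot: [0.004, 0.997, -0.071, 0.0]
ft_force: [-2.4, -25.9, 9.8]
grip_width: 0.0006
```

Emit:
move_arm([
  [0,-0.003,0.002,0,0,0],
  [0,0,0.004,0,0,0],
  [0,0,0.006,0,0,0],
  [0,-0.002,0.008,0,0,0],
  [0,-0.004,0.01,0,0,0],
  [0,-0.005,0.015,0,0,0],
  [0,-0.005,0.02,0,0,0],
  [0,0,0.02,0,0,0],
  [0,0,0,0,0,0],
])

```text
time: 10.65
position: [0.4631, 0.1399, 0.1383]
tcp_rot: [-0.001, 0.997, -0.072, 0.004]
ft_force: [0.6, -0.2, 0.6]
grip_width: 0.0006
```

```bash
python3 look.py 11; python3 - <<'E'
from h import *
print(ctrl.observe()['position'],ctrl.observe()['tcp_rot'])
E
```

```text
10.65 [ 0.57174237 -0.22671419  0.63716583] [ 0.06744566 -0.02169595  0.0327742 ] [0.46306392 0.13985528 0.13829394]
[0.46101999 0.1398336  0.13508271] [-2.64713426e-04  9.97396732e-01 -7.20985468e-02  1.21982521e-03]
```

View pics/w11.png

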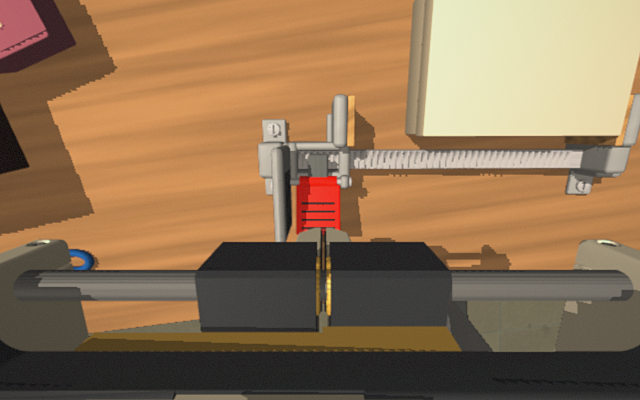

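Emit:
move_arm([
  [0.003,-0.02,0.0,0,0,0],
  [0.003,-0.025,0,0,0,0],
  [0.003,-0.03,0,0,0,0],
  [0.003,-0.03,0,0,0,0],
  [0.003,-0.03,0,0,0,0],
  [0.004,-0.02,0,0,0,0],
  [0.004,-0.014,0,0,0,0],
  [0.003,0,-0.01,0,0,0],
  [0,0,0,0,0,0],
  [0,0,0,0,0,0],
], grip=70)

```text
time: 11.58
position: [0.485, -0.0281, 0.1225]
tcp_rot: [-0.001, 0.997, -0.072, -0.002]
ft_force: [0.5, -0.4, -0.4]
grip_width: 0.0622
```

```bash
python3 look.py 12; python3 - <<'E'
from h import *
a=cv2.resize(cv2.imread('pics/s12.png')[150:240,280:390],None,fx=6,fy=6,interpolation=2)
cv2.imwrite('pics/y12.png',a)
E
```

```text
11.5833 [ 0.50503623 -0.4306309  -0.42517629] [0.0302662  0.04782525 0.00650781] [ 0.48501076 -0.02814915  0.12249396]
```

View pics/w12.png

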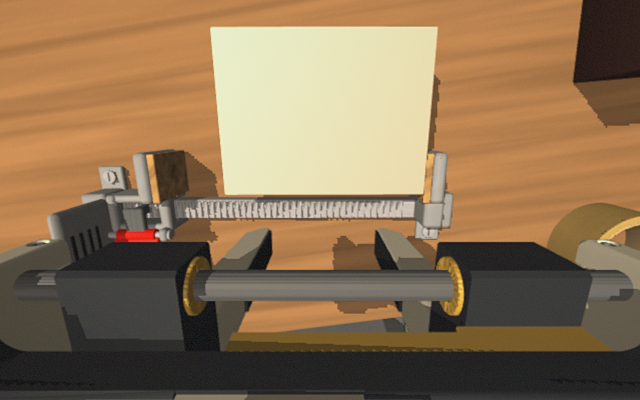

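View pics/y12.png

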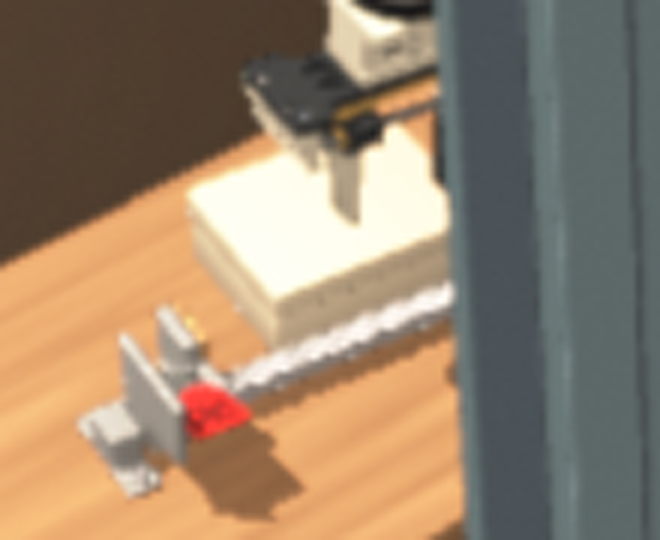

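```bash
python3 - <<'E'
from h import *
f='w12.png';d=np.load('pics/'+f+'.npz');p=d['pos'];M=R.from_quat(d['rot'],scalar_first=True).as_matrix()
for z in(.022,.01,0):
  for y in(-.031,-.0485,.031,.0485): print(z,y,[np.round(proj(f,p+M@[x,y,z])) for x in(-.0075,.0075)])
for z in(.058,.062):print(ray(f,225,194,z),ray(f,423,194,z))
print(ray(f,300,208,.027),ray(f,190,207,.027),ray(f,410,210,.027))
im=cv2.imread('pics/w12.png')[180:260,200:460];cv2.imwrite('pics/w12z.png',cv2.resize(im,None,fx=3,fy=3,interpolation=2))
E
```

```text
0.022 -0.031 [array([279., 240.]), array([278., 220.])]
0.022 -0.0485 [array([254., 241.]), array([253., 220.])]
0.022 0.031 [array([367., 240.]), array([367., 220.])]
0.022 0.0485 [array([391., 240.]), array([393., 220.])]
0.01 -0.031 [array([276., 247.]), array([275., 226.])]
0.01 -0.0485 [array([250., 247.]), array([248., 226.])]
0.01 0.031 [array([369., 247.]), array([370., 226.])]
0.01 0.0485 [array([396., 247.]), array([397., 226.])]
0 -0.031 [array([274., 253.]), array([273., 231.])]
0 -0.0485 [array([246., 253.]), array([244., 231.])]
0 0.031 [array([372., 253.]), array([373., 231.])]
0 0.0485 [array([400., 253.]), array([401., 231.])]
[0.5133059  0.05017458 0.058     ] [ 0.48975271 -0.11295558  0.058     ]
[0.51398216 0.04865657 0.062     ] [ 0.49083612 -0.11165368  0.062     ]
[ 0.48443173 -0.00588826  0.027     ] [0.50041583 0.09786885 0.027     ] [ 0.46741678 -0.10981643  0.027     ]
```

View pics/w12z.png

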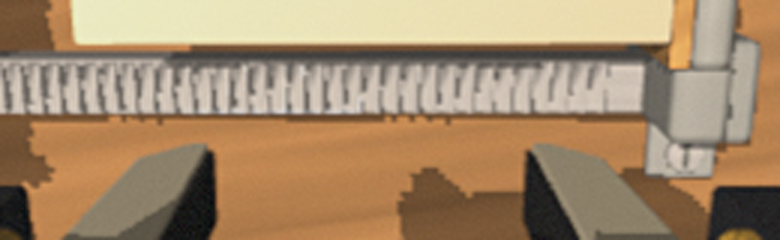

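Emit:
move_arm([
  [0,0,-0.02,0,0,0],
  [0,0,-0.02,0,0,0],
  [0,0,-0.02,0,0,0],
  [0,0,-0.01,0,0,0],
  [0,0,-0.006,0,0,0],
  [0,0,0,0,0,0],
  [0,0,0,0,0,0],
])

```text
time: 12.27
position: [0.4868, -0.029, 0.0486]
tcp_rot: [0.0, 0.997, -0.072, 0.0]
ft_force: [-0.1, 1.0, 1.8]
grip_width: 0.0648
```

```bash
python3 look.py 13
```

```text
12.2667 [-0.06747688  0.9990981   1.77556452] [0.01271463 0.03511593 0.0130091 ] [ 0.48676853 -0.02896021  0.04860609]
```

View pics/w13.png

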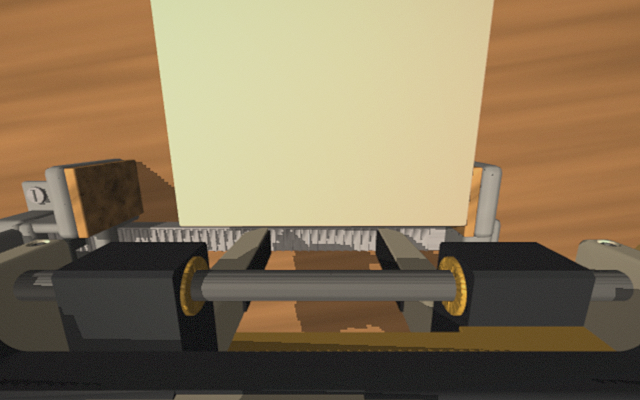

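Emit:
move_arm([
  [0,0,-0.006,0,0,0],
  [0.004,-0.0006,0,0,0,0],
  [0.004,-0.0006,0,0,0,0],
  [0.004,-0.0006,0,0,0,0],
  [0.004,-0.0006,0,0,0,0],
  [0,0,0,0,0,0],
])

```text
time: 12.87
position: [0.5031, -0.0318, 0.0422]
tcp_rot: [0.0, 0.997, -0.072, 0.0]
ft_force: [-0.5, 0.2, -0.5]
grip_width: 0.0649
```

```bash
python3 look.py 14
```

```text
12.8667 [-0.4880498   0.2193359  -0.47603461] [0.06067798 0.26407366 0.01839591] [ 0.50311497 -0.03181534  0.04220665]
```

View pics/w14.png

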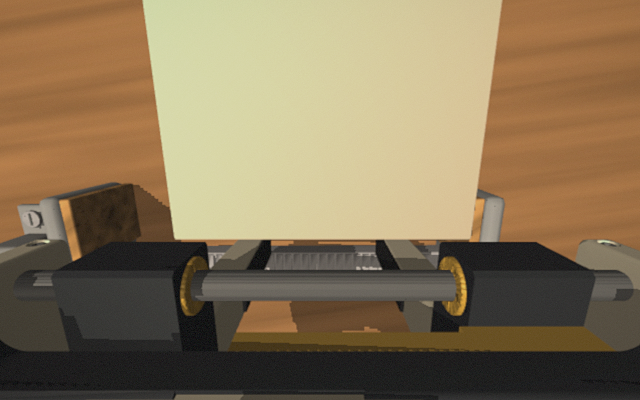

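Emit:
move_arm([
  [0.005,-0.0007,0,0,0,0],
  [0.005,-0.0007,0,0,0,0],
  [0.005,-0.0007,0,0,0,0],
  [0.005,-0.0007,0,0,0,0],
  [0,0,0,0,0,0],
])

```text
time: 13.38
position: [0.5242, -0.0349, 0.0423]
tcp_rot: [0.0, 0.997, -0.072, 0.001]
ft_force: [-0.4, 0.4, -0.1]
grip_width: 0.0648
```

Emit:
move_arm([
  [0.005,-0.0007,0,0,0,0],
  [0.005,-0.0007,0,0,0,0],
  [0.005,-0.0007,0,0,0,0],
  [0.005,-0.0007,0,0,0,0],
  [0,0,0,0,0,0],
])

```text
time: 13.8
position: [0.5441, -0.0376, 0.0423]
tcp_rot: [0.0, 0.997, -0.072, 0.001]
ft_force: [-0.7, 0.4, -0.1]
grip_width: 0.0653
```

```bash
python3 look.py 15;python3 - <<'E'
from h import *
snap('side','d15.png')
a=cv2.resize(cv2.imread('pics/d15.png')[150:280,270:400],None,fx=4.5,fy=4.5,interpolation=2)
cv2.imwrite('pics/d15z.png',a)
E
```

```text
13.8 [-0.71903908  0.43594907 -0.14650587] [0.04968485 0.04154773 0.00324598] [ 0.54414546 -0.0376071   0.04231809]
```

View pics/w15.png

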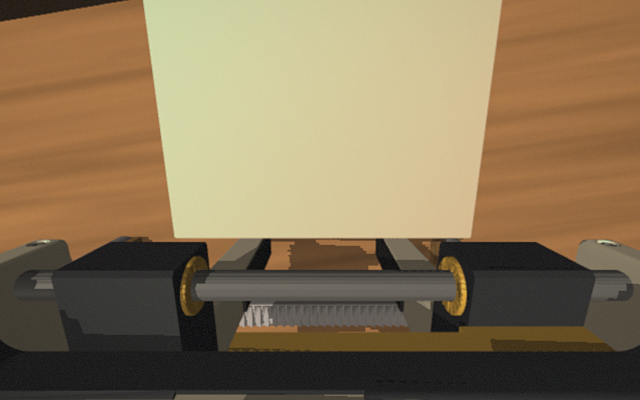

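View pics/d15z.png

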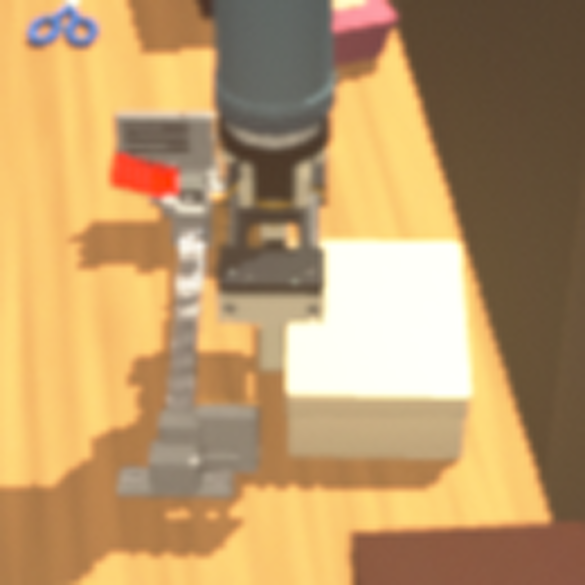

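Emit:
move_arm([
  [-0.005,0.0007,0,0,0,0],
  [-0.008,0.001,0,0,0,0],
  [0,0,0.01,0,0,0],
  [0,0,0.025,0,0,0],
  [0,0,0.03,0,0,0],
  [0,0,0.03,0,0,0],
  [-0.02,0,0.03,0,0,0],
  [-0.03,0,0.03,0,0,0],
  [-0.03,0,0.03,0,0,0],
  [0,0,0,0,0,0],
])

```text
time: 14.78
position: [0.4487, -0.0355, 0.2325]
tcp_rot: [0.001, 0.997, -0.072, 0.004]
ft_force: [0.3, -0.4, -0.6]
grip_width: 0.0652
```

Emit:
move_arm([
  [-0.02,0,0.02,0,0,0],
  [0,0,0,0,0,0],
  [0,0,0,0,0,0],
  [0,0,0,0,0,0],
])

```text
time: 15.12
position: [0.4307, -0.0355, 0.2458]
tcp_rot: [-0.0, 0.997, -0.072, 0.0]
ft_force: [0.2, -0.9, -0.4]
grip_width: 0.065
```

```bash
python3 look.py 16;python3 - <<'E'
from h import *
snap('side','d16.png')
E
```

```text
15.1167 [ 0.21641027 -0.93013833 -0.42641051] [0.04271516 0.01425455 0.00023547] [ 0.4307489  -0.03551514  0.24581035]
```

View pics/w16.png

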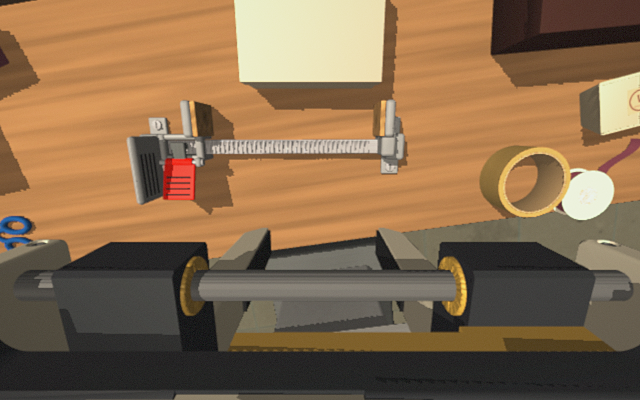

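View pics/d16.png

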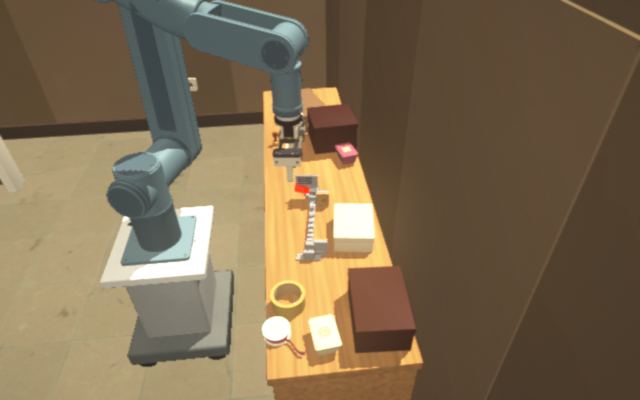

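View pics/s16.png

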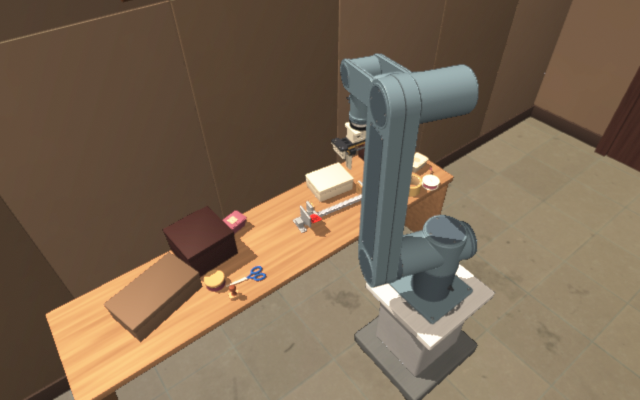

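```bash
python3 - <<'E'
from h import *
f='w16.png';e=np.array([.9902,-.1395,0]);ey=np.array([.1395,.9902,0])
for n,u,v,z in[('boxL',239,82,.062),('boxR',383,82,.062),('jawtipL',186,100,.059),('jawtipR',391,100,.059),('bar',300,148,.027),('plate',137,137,.093),('plate',140,203,.093),('fixface grey',385,100,.059),('slide grey face',190,101,.059)]:
    p=ray(f,u,v,z);print(n,np.round(p,4),'ex',round(p@e,4),'ey',round(p@ey,4))
im=cv2.imread('pics/w16.png')[90:215,120:230];cv2.imwrite('pics/w16z.png',cv2.resize(im,None,fx=4.5,fy=4.5,interpolation=2))
E
```

```text
boxL [0.5652 0.0419 0.062 ] ex 0.5538 ey 0.1203
boxR [ 0.5415 -0.1214  0.062 ] ex 0.5531 ey -0.0447
jawtipL [0.5554 0.1083 0.059 ] ex 0.5348 ey 0.1847
jawtipR [ 0.5209 -0.1295  0.059 ] ex 0.5338 ey -0.0556
bar [ 0.4801 -0.0121  0.027 ] ex 0.4771 ey 0.055
plate [0.5203 0.1563 0.093 ] ex 0.4934 ey 0.2274
plate [0.448  0.1752 0.093 ] ex 0.4191 ey 0.236
fixface grey [ 0.5219 -0.1225  0.059 ] ex 0.5339 ey -0.0485
slide grey face [0.5536 0.104  0.059 ] ex 0.5337 ey 0.1802
```

View pics/w16z.png

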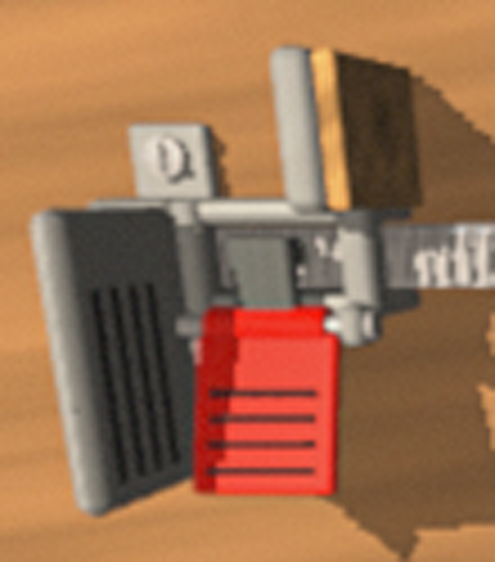

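```bash
python3 - <<'E'
from h import *
print(ctrl.hand_in())
E
```

```text
the job is handed in; nothing more can be done
None
```

The job is done and handed in at about 15 s of the 45 s. I pressed the red paddle down with shut fingertips and kept it down while moving the sliding jaw back to its end stop. Then I let the paddle spring up and pushed the box straight out with the fingers 70% open.

**Last checks:**
- **Jaw:** it moved back about 49 to 52 mm, and the carriage sits against the end foot in the wrist view. It took a firm push of about 26 N at the stop without moving further.
- **Paddle:** it looks sprung back up in the last wrist view.
- **Box:** it lies flat and square to the clamp. Its near side is about 19 mm past the tips of both jaws.
- **Bystanders:** by eye, the other things on the bench look the same as in the first pictures.
- **Arm:** it is clear, and forces read about zero. Push force on the box stayed under 1 N in the readings.

**What disagreed:**
- **Fingertip height:** contact and the images put the fingertips about level with the reported TCP height, not 22 mm ahead of it. I came down in small steps with force checks and used the measured contact height from then on.
- **How the jaw was moved:** for most of the slide, the jaw was carried by friction from the fingers on the paddle. The push plate took the load only in the last few millimetres.

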